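Kit the rail carriage and hub flange into the foam tray

ROBOT

A 6-joint arm with a two-finger parallel gripper is mounted at the origin on the work surface. World frame = base frame: x ahead of the robot, y to its left, z up, the work surface at z = 0. Lengths are in m, angles in rad, forces in N, time in s.
With the tool pointing down it reaches from about 0.375 to 0.9 m from the base axis. Payload 3.1 kg.
Tool frame: the origin (TCP) lies at the very end of the fingers, on their centre line; the grasp point (between the pads) lies 19 mm behind it; z points along the fingers, y is the direction in which the jaws open and shut (so a half turn about z gives the same grasp; the last joint's range is limited). The gripper opens to 85 mm and grips with 20 to 120 N. Pads are 22 mm wide; open, the fingers measure 114 mm over their backs; the gripper's body (76 mm by 85 mm) begins 54 mm behind the grasp point. The pads swing forward as they close: fully open they stand 13 mm farther back than shut.
Start: joints at [1.002, 0.527, 1.433, -0, 1.181, -0.178], TCP at [0.238, 0.578, 0.231] pointing down, gripper open.
Joint ranges: [-3.08, 3.08], [-0.75, 2.2], [0.22, 2.44], [-1.43, 4.57], [0, 2.65], [-2.85, 2.85]. Speed limits (rad/s): [2.79, 2.79, 3.14, 3.14, 3.14, 3.14].

INTERFACE

Orientations are given as a unit quaternion [x, y, z, w].
In Python, from station import manip gives the robot as it stands. The module is installed in compiled form; this text tells all that it offers.
- The arm moves only by the tool send_rows, never from a script. Its argument "commands" is a list of rows, each an object with "delta_pos": the shift along the world's x, y, z in cm, a list of three; "yaw": the turn about the world's z in rad. A call has 1 to 10 rows; each row shifts and turns the pose as measured when the row begins; what a row does not reach is not made up. A row lasts 1/8 s, in which the tool goes at most 62.5 mm and 10.7 degrees, less where a joint would pass 70% of its speed; a pose out of reach is approached as far as the arm can. A call is refused whole if a number of a shift passes 6.25 or a number of a turn 0.188, either way. A call with a gripper value outside its range is refused whole. "grip" is the closure, from -1 (fully open) to 1 (shut), set as the call begins (left out, the last holds). The fingers move at their own pace and stop on an object; "force" is the grip in N (left out, the last holds). Time passes only in rows, so rows that do not move let the fingers close. It gives the time, the measured TCP pose, the force and the opening at its end, in the units of the state.
- manip.sense(): the state, without advancing time (a new reading comes with each control period).
- manip.snapshot(name): name is "scene" or "top" or "wrist"; returns the picture (420x560x3 uint8, blue, green, red); there is no depth.
- manip.get_calibration(name): a dict with "fx", "fy", "cx", "cy" (pixels), "world_to_cam" (4x4, takes a point from world to camera coordinates); the wrist camera has in their place "mount" (4x4, takes a point from camera to tool coordinates, whose origin is the TCP and whose axes are the flange's). Camera axes: x right, y down, z forward; pixel columns grow to the right and rows downward; lengths in m; the calibration is good to about 2 mm. A picture is of the moment at which its call begins: read the wrist's pose just before it. get_calibration takes no time and is no camera call.
- manip.sign_off(): hands the job in, once; it reports no verdict.
The state is a dict: "t": time; "q": joint angles; "qd": joint speeds; "tau": joint torques, N m; "tcp_pos": TCP position; "tool_rot": TCP orientation; "force": force on the tool from outside, world axes, zero at the start; "ft_torque": the same for the moment, N m; "finger_gap": opening from 0.0 (shut) to 1.0 (fully open).
Only numpy, scipy, OpenCV 4.12 (cv2) and the standard library are available. Lean on these libraries where they do the work, as an engineer would, in place of code of your own. Each camera call takes 0.05 s, during which the arm holds its last target. There are 200 camera calls.

TASK

Finish kitting the foam tray for the linear axis: put the short rail carriage into the rectangular pocket and the small hub flange into the round pocket, each lying flat on the bottom of its pocket, the same way up as it lies now. The longer carriage and the wider flange on the bench are for another machine and fit no pocket.

Things in the scene. Friction and masses are not known exactly. Their poses are not given: they have to be found in the camera images.
- carriage_center (a point): Centre, half-way up, of the short rail carriage: loose steel block with black end caps, 76 mm long (x axis), 44 wide (y), 36 high (z up), 0.35 kg, on the bench (z = 0) right of the tray. Pinch it across the 44 mm, by its upper half: the pocket takes the lower 10 mm. Both ends are alike, it may go in either way round. The look-alike 104 mm long is not wanted.
- flange_center (a point): Centre, on the axis and half-way up, of the small hub flange: loose aluminium disc, diameter 66 mm, 10 thick, with a round hub of diameter 30 on it, 40 mm high in all (z axis up), 0.16 kg, lying hub up on the bench (z = 0) right of the tray. Pinch the hub by its upper half. The look-alike with a 92 mm disc is not wanted.
- rect_pocket (a point): Middle of the floor of the rectangular pocket, 90 mm long (x axis) by 58 wide (y), 10 deep, blue floor, in a 110 mm square black foam module. Three modules lie in a row along x, in varying order, in a fixed tray 345 x 119 mm; the third already holds an L bracket. Pocket floor 10 mm, foam top 20 mm, tray walls 19 mm above the bench.
- round_pocket (a point): Middle of the floor of the round pocket, diameter 80 mm, 10 deep, blue floor, in another module of the same tray; floor 10 mm, foam top 20 mm above the bench.
Things that resemble listed ones, but are neither listed nor needed, are in the scene too. Leave any orange or purple look-alike of the part that bears flange_center alone. Leave any turquoise look-alike of the part that bears carriage_center alone.

How it is judged:
By the outcome, as a careful person would: the job done as asked, in the order asked, and still so for the second after the job is handed in, with the robot touching nothing.
It also fails if it takes over 58 s, if anything falls off the work surface, if the arm or the gripper's body presses on something with over 40 N, if the wrist force passes 120 N, or if a joint passes its speed limit or range.

## Working session

There is one attempt and no reset: what is moved stays moved. The work goes in short steps, Python scripts to look and compute and a tool call to move; the robot and the scene stay as the last step left them, time stands still between calls to the robot, and variables do not carry over. Pictures are saved under pics/ and viewed, about 8 in all and at most 12, crops included, and the job is handed in when it is done.

Besides the shell and the picture viewer there is one more tool, called after "Request:" as name(argument=value, ...), one argument or row to a line, values as JSON. send_rows: Moves the arm, as the interface text tells. Its arguments: {"type":"object","properties":{"commands":{"type":"array","items":{"type":"object","properties":{"delta_pos":{"type":"array","items":{"type":"number"}},"yaw":{"type":"number"}}}},"grip":{"type":"number"},"force":{"type":"number"}},"required":["commands"]}

```bash
mkdir -p pics
cat > h.py <<'E'
import numpy as np,cv2
from station import manip
from scipy.spatial.transform import Rotation as R
def cam(n):
    c=manip.get_calibration(n);K=np.array([[c["fx"],0,c["cx"]],[0,c["fy"],c["cy"]],[0,0,1]])
    if n=="wrist":
        s=manip.sense();T=np.eye(4);T[:3,:3]=R.from_quat(s["tool_rot"]).as_matrix();T[:3,3]=s["tcp_pos"]
        return K,np.linalg.inv(T@np.array(c["mount"]))
    return K,np.array(c["world_to_cam"])
def ray(K,W,u,v,z):
    C=np.linalg.inv(W);d=C[:3,:3]@np.linalg.inv(K)@[u,v,1];o=C[:3,3];return o+d*(z-o[2])/d[2]
def proj(K,W,p):
    q=K@(W@np.r_[p,1])[:3];return q[:2]/q[2]
E
python3 - <<'E'
from h import *
for n in("top","scene"):
    im=manip.snapshot(n);cv2.imwrite(f"pics/{n}0.png",im)
    K,W=cam(n);print(n,K[0,0],np.linalg.inv(W)[:3,3])
print(manip.sense())
E
```

```text
top 464.43588014681893 [ 0.4123231  -0.02266056  0.97750776]
scene 410.61413950042237 [0.89858373 0.3141797  0.67639385]
{'t': 0.1, 'q': array([ 1.00152674e+00,  5.28379580e-01,  1.43377419e+00, -3.34824691e-06,
        1.18140814e+00, -1.78510335e-01]), 'qd': array([ 0.00199336, -0.0025103 , -0.00335878,  0.00021289,  0.00182223,
        0.0003256 ]), 'tau': array([-6.07974416e-04, -4.43305564e+01, -1.78585786e+01, -2.78429416e-04,
        3.90456335e-03,  9.64553237e-07]), 'tcp_pos': array([0.23768266, 0.57734356, 0.23042755]), 'tool_rot': array([ 1.94138231e-01,  9.80973689e-01, -9.17168747e-04, -3.58183596e-04]), 'force': array([ 0.00631356, -0.13273722, -0.09217752]), 'ft_torque': array([-0.01664915, -0.01495718, -0.00541558]), 'finger_gap': 1.0001923439723146}
```

View pics/top0.png

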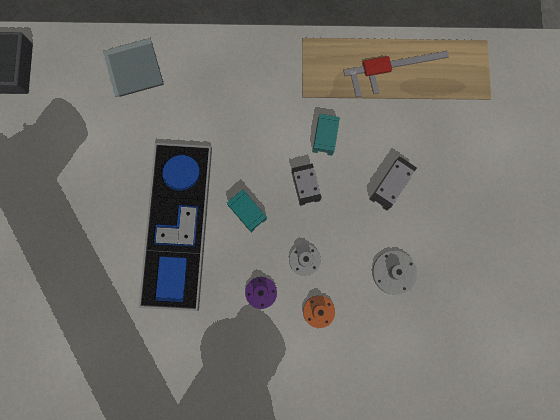

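View pics/scene0.png

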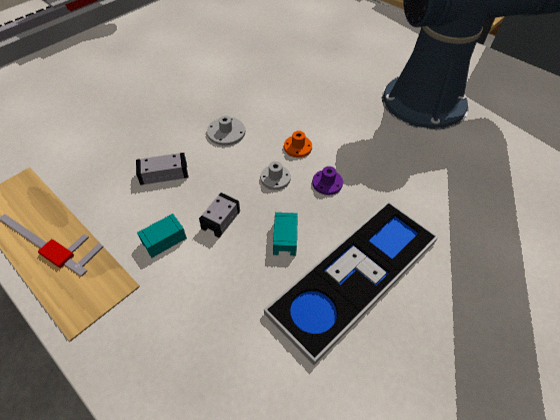

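Top picture: short carriage at (306,184), small flange at (305,259), round pocket at (181,173), rectangular pocket at (171,279). The long carriage (393,183), the wide flange (395,271) and the coloured look-alikes stay put. The scene view agrees.

Run:
```python
from h import *
im=cv2.imread("pics/top0.png");K,W=cam("top")
b,g,r=[im[...,i].astype(int) for i in range(3)]
m=((b>100)&(b-r>70)&(b-g>40)).astype(np.uint8)
cs,_=cv2.findContours(m,0,1)
for c in cs:
    if cv2.contourArea(c)<300: continue
    P=np.array([ray(K,W,u,v,.010)[:2] for u,v in c[:,0]],np.float32)
    rc=cv2.minAreaRect(P);print("blue",cv2.contourArea(c),rc, cv2.boxPoints(rc).tolist())
for n,u,v,z in [("car",306,184,.036),("carTL",292,166,.036),("carTR",312,163,.036),("fl hub top",306.5,258.5,.04),("disc",305,259,.01)]:
    print(n,ray(K,W,u,v,z))
c=im[140:330,230:350];cv2.imwrite("pics/c1.png",cv2.resize(c[:150],None,fx=4,fy=4,interpolation=2))
```

```text
blue 1011.5 ((0.4246068596839905, 0.18226006627082825), (0.055169764906167984, 0.08285326510667801), 86.88931274414062) [[0.381744384765625, 0.15696385502815247], [0.4644755721092224, 0.15246781706809998], [0.46746933460235596, 0.20755627751350403], [0.38473814725875854, 0.21205231547355652]]
blue 878.5 ((0.647570788860321, 0.17041702568531036), (0.07092570513486862, 0.07507040351629257), 46.78391647338867) [[0.5959327816963196, 0.17027482390403748], [0.6506423354148865, 0.11887023597955704], [0.6992087960243225, 0.17055922746658325], [0.6444992423057556, 0.2219638228416443]]
car [ 0.61630013 -0.09475772  0.036     ]
carTL [ 0.6544092  -0.06578597  0.036     ]
carTR [ 0.66114157 -0.10757358  0.036     ]
fl hub top [ 0.46218951 -0.09451675  0.04      ]
disc [ 0.46273891 -0.09368783  0.01      ]
```

View pics/c1.png

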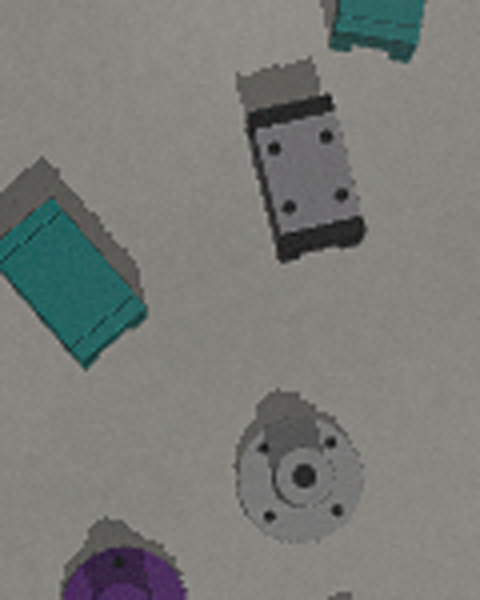

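Request:
send_rows(
  commands=[
    {"delta_pos": [2.9, -5.2, 0], "yaw": 0.064},
    {"delta_pos": [2.9, -5.2, 0], "yaw": 0.064},
    {"delta_pos": [2.9, -5.2, 0], "yaw": 0.064},
    {"delta_pos": [2.9, -5.2, 0], "yaw": 0.064},
    {"delta_pos": [2.9, -5.2, 0], "yaw": 0.064},
    {"delta_pos": [2.9, -5.2, 0], "yaw": 0.064},
    {"delta_pos": [2.9, -5.2, 0], "yaw": 0.064},
    {"delta_pos": [2.9, -5.2, 0], "yaw": 0.064},
    {"delta_pos": [2.9, -5.2, 0], "yaw": 0.064},
    {"delta_pos": [2.9, -5.2, 0], "yaw": 0.064},
  ],
  grip=-1,
)

```text
t: 1.35
tcp_pos: [0.531, 0.0442, 0.2275]
tool_rot: [-0.139, 0.99, -0.0, -0.001]
force: [1.0, 0.8, -0.8]
finger_gap: 0.998
```

Request:
send_rows(
  commands=[
    {"delta_pos": [2.2, -3.5, 0], "yaw": 0},
    {"delta_pos": [2.2, -3.5, 0], "yaw": 0},
    {"delta_pos": [2.2, -3.5, 0], "yaw": 0},
    {"delta_pos": [2.1, -3.5, 0], "yaw": 0},
    {"delta_pos": [0, 0, 0], "yaw": 0},
  ],
)

```text
t: 1.98
tcp_pos: [0.6211, -0.1058, 0.225]
tool_rot: [-0.136, 0.991, 0.0, -0.002]
force: [0.3, 0.8, 0.2]
finger_gap: 0.996
```

Run:
```python
from h import *
K,W=cam("wrist");s=manip.sense();im=manip.snapshot("wrist");cv2.imwrite("pics/w1.png",im);np.savez("w1.npz",K=K,W=W)
print(s["tcp_pos"],s["tool_rot"],s["t"],np.linalg.inv(W)[:3,3])
KT,WT=cam("top");print(ray(KT,WT,306.9,182.9,.036), proj(K,W,ray(KT,WT,306.9,182.9,.036)))
```

```text
[ 0.62112947 -0.10576867  0.2249633 ] [-1.36056945e-01  9.90699340e-01  5.21115948e-06 -1.82378179e-03] 1.975 [ 0.55462474 -0.12605382  0.36809949]
[ 0.61864094 -0.09664043  0.036     ] [288.50251901 189.11158788]
```

View pics/w1.png

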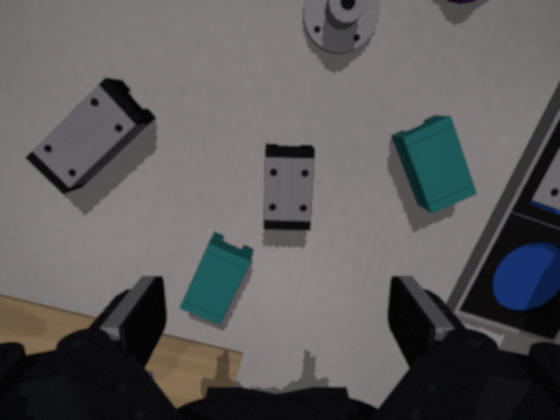

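Run:
```python
from h import *
d=np.load("w1.npz");K,W=d["K"],d["W"]
P=[ray(K,W,u,v,.036)[:2] for u,v in [(273,172),(305,173),(305,208),(272,207)]]
print(np.mean(P,0)); a=(P[2]+P[3]-P[0]-P[1]);print(np.arctan2(a[1],a[0])); a=P[0]+P[3]-P[1]-P[2]; print(np.arctan2(-a[0],a[1]))
print([ray(K,W,u,v,.036)[:2] for u,v in[(265,146),(314,147),(311,229),(265,228)]])
s=manip.sense();q=R.from_quat(s["tool_rot"]).as_matrix();print(np.arctan2(q[1,1],q[0,1])-np.pi/2,s["tcp_pos"])
print("flange",ray(K,W,346,4,.04))
```

```text
[ 0.61956561 -0.09613704]
0.26766321239138036
-2.9003221475721275
[array([ 0.58727884, -0.12709053]), array([ 0.57656541, -0.0855894 ]), array([ 0.64931051, -0.06600676]), array([ 0.65987477, -0.10743442])]
0.2740649482156037 [ 0.61985403 -0.10406219  0.22471398]
flange [ 0.46364967 -0.09467035  0.04      ]
```

Request:
send_rows(
  commands=[
    {"delta_pos": [-0.1, 0.8, -3], "yaw": -0.012},
    {"delta_pos": [0, 0, -5], "yaw": 0},
    {"delta_pos": [0, 0, -5], "yaw": 0},
    {"delta_pos": [0, 0, -3], "yaw": 0},
    {"delta_pos": [0, 0, 0], "yaw": 0},
  ],
)

```text
t: 2.65
tcp_pos: [0.6145, -0.089, 0.0615]
tool_rot: [-0.133, 0.991, 0.002, -0.004]
force: [0.5, 0.1, 0.9]
finger_gap: 0.999
```

Request:
send_rows(
  commands=[
    {"delta_pos": [0.4, -0.7, 0], "yaw": 0},
    {"delta_pos": [0, 0, 0], "yaw": 0},
    {"delta_pos": [0, 0, 0], "yaw": 0},
  ],
)

```text
t: 3.02
tcp_pos: [0.6208, -0.096, 0.0657]
tool_rot: [-0.133, 0.991, 0.001, -0.001]
force: [-0.6, 0.6, -0.4]
finger_gap: 1.002
```

Request:
send_rows(
  commands=[
    {"delta_pos": [-0.1, 0, -1.5], "yaw": 0},
    {"delta_pos": [0, 0, -1.5], "yaw": 0},
    {"delta_pos": [0, 0, -1.5], "yaw": 0},
    {"delta_pos": [0, 0, -0.5], "yaw": 0},
    {"delta_pos": [0, 0, 0], "yaw": 0},
  ],
)

```text
t: 3.65
tcp_pos: [0.6194, -0.0961, 0.0123]
tool_rot: [-0.133, 0.991, 0.001, -0.001]
force: [0.1, -0.2, 0.0]
finger_gap: 1.001
```

Request:
send_rows(
  commands=[
    {"delta_pos": [0, 0, -0.2], "yaw": 0},
    {"delta_pos": [0, 0, 0], "yaw": 0},
    {"delta_pos": [0, 0, 0], "yaw": 0},
    {"delta_pos": [0, 0, 0], "yaw": 0},
    {"delta_pos": [0, 0, 0], "yaw": 0},
    {"delta_pos": [0, 0, 0], "yaw": 0},
  ],
  grip=1,
  force=50,
)

```text
t: 4.4
tcp_pos: [0.6202, -0.0961, 0.011]
tool_rot: [-0.133, 0.991, 0.001, -0.0]
force: [-0.5, 0.0, -0.9]
finger_gap: 0.505
```

Request:
send_rows(
  commands=[
    {"delta_pos": [0, 0, 3], "yaw": 0},
    {"delta_pos": [0, 0, 4.5], "yaw": 0},
    {"delta_pos": [0, 0, 4], "yaw": 0},
    {"delta_pos": [-2.2, 3.2, 0], "yaw": -0.05},
    {"delta_pos": [-3, 4.3, 0], "yaw": -0.05},
    {"delta_pos": [-3, 4.3, 0], "yaw": -0.05},
    {"delta_pos": [-3, 4.3, 0], "yaw": -0.05},
    {"delta_pos": [-2.2, 3.2, 0], "yaw": -0.05},
    {"delta_pos": [-1.5, 2.2, 0], "yaw": -0.04},
    {"delta_pos": [0, 0, 0], "yaw": -0.03},
  ],
)

```text
t: 5.65
tcp_pos: [0.4599, 0.1236, 0.1245]
tool_rot: [0.032, 0.999, 0.002, -0.006]
force: [0.2, 0.3, -4.0]
finger_gap: 0.51
```

Run:
```python
from h import *
K,W=cam("wrist");s=manip.sense();im=manip.snapshot("wrist");cv2.imwrite("pics/w2.png",im);np.savez("w2.npz",K=K,W=W)
q=R.from_quat(s["tool_rot"]).as_matrix();print(np.arctan2(q[1,1],q[0,1])-np.pi/2,s["tcp_pos"],s["finger_gap"],s["force"])
```

```text
-0.06484211998942935 [0.45985545 0.1235761  0.12445464] 0.5099823966072883 [ 0.24246079  0.31864547 -4.02858647]
```

View pics/w2.png

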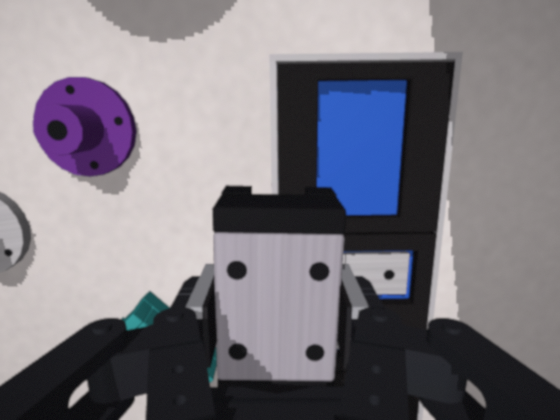

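Run:
```python
from h import *
d=np.load("w2.npz");K,W=d["K"],d["W"];im=cv2.imread("pics/w2.png")
print(np.linalg.inv(W)[:3,3])
b,g,r=[im[...,i].astype(int) for i in range(3)]
m=((b-r>50)&(b-g>30)).astype(np.uint8);m[225:]=0
cs,_=cv2.findContours(m,0,1);c=max(cs,key=cv2.contourArea)
for z in(.01,.02):
    rc=cv2.minAreaRect(np.array([ray(K,W,u,v,z)[:2] for u,v in c[:,0]],np.float32));print(z,rc)
for u,v,z in[(317,81,.02),(408,80,.02),(399,216,.02),(317,215,.02),(275,55,.019),(459,55,.019)]: print(ray(K,W,u,v,z)[:2])
# carriage screws in hand, top at tcp z - .011+.036
s=manip.sense()["tcp_pos"];z=s[2]+.025
P=[ray(K,W,u,v,z)[:2] for u,v in[(237,270),(319,271),(315,352),(238,352)]];print(np.mean(P,0)-s[:2]);a=P[3]+P[2]-P[0]-P[1];print(np.arctan2(a[1],a[0]),s)
```

```text
[0.39197431 0.1259815  0.26811457]
0.01 ((0.42104193568229675, 0.18149256706237793), (0.05817624181509018, 0.09127168357372284), 86.85600280761719)
0.02 ((0.41991573572158813, 0.17934191226959229), (0.05592235177755356, 0.08773557096719742), 86.8559799194336)
[0.37495138 0.15336148]
[0.37803121 0.2101393 ]
[0.46613464 0.20640202]
[0.46170307 0.15019658]
[0.35808974 0.1281899 ]
[0.36538885 0.24153605]
[-0.00126016 -0.00063132]
-0.08117007764129824 [0.46127215 0.12288957 0.12459431]
```

Request:
send_rows(
  commands=[
    {"delta_pos": [-1.2, 1.9, 0], "yaw": 0.01},
    {"delta_pos": [-1.2, 1.9, 0], "yaw": 0},
    {"delta_pos": [-0.8, 1.2, 0], "yaw": 0},
    {"delta_pos": [-0.3, 0.5, 0], "yaw": 0},
    {"delta_pos": [0, 0, 0], "yaw": 0},
    {"delta_pos": [0, 0, 0], "yaw": 0},
  ],
)

```text
t: 6.45
tcp_pos: [0.4318, 0.1757, 0.1246]
tool_rot: [0.03, 1.0, 0.001, -0.001]
force: [0.3, -0.3, -4.7]
finger_gap: 0.502
```

Request:
send_rows(
  commands=[
    {"delta_pos": [-0.4, 0.3, -2], "yaw": 0},
    {"delta_pos": [-0.3, 0.2, -3], "yaw": 0},
    {"delta_pos": [0, 0, -2], "yaw": 0},
    {"delta_pos": [0, 0, 0], "yaw": 0},
    {"delta_pos": [0, 0, 0], "yaw": 0},
  ],
)

```text
t: 7.08
tcp_pos: [0.4297, 0.1793, 0.0541]
tool_rot: [0.031, 0.999, 0.002, 0.003]
force: [-0.1, 0.7, -3.4]
finger_gap: 0.506
```

Request:
send_rows(
  commands=[
    {"delta_pos": [-0.6, 0.2, 0], "yaw": 0},
    {"delta_pos": [0, 0, 0], "yaw": 0},
    {"delta_pos": [0, 0, 0], "yaw": 0},
    {"delta_pos": [0, 0, 0], "yaw": 0},
  ],
)

```text
t: 7.58
tcp_pos: [0.4248, 0.1816, 0.0563]
tool_rot: [0.031, 0.999, 0.002, 0.005]
force: [-0.1, 0.1, -3.1]
finger_gap: 0.501
```

Run:
```python
from h import *
im=manip.snapshot("wrist");sc=manip.snapshot("scene")
c=cv2.resize(sc[170:300,330:460],(420,420),interpolation=2)
cv2.imwrite("pics/w3.png",cv2.resize(np.hstack([im[:, 130:510],c]),None,fx=1,fy=1));print(manip.sense()["tcp_pos"])
```

```text
[0.42483816 0.18156162 0.056192  ]
```

View pics/w3.png

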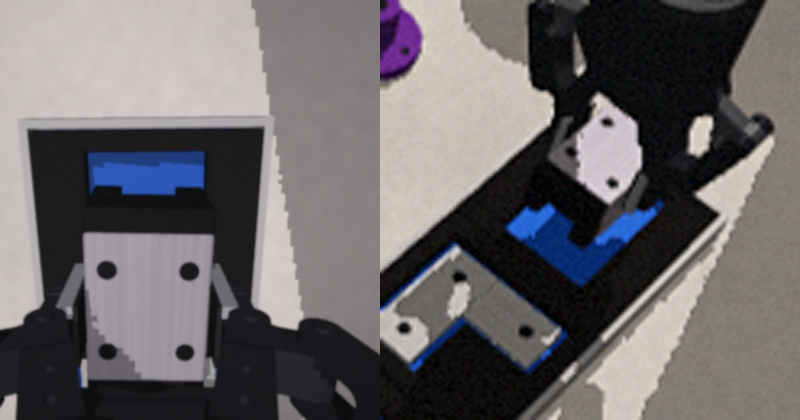

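Wrist view (left) and scene crop (right): the carriage is above the blue pocket and laterally centred, so I lower it.

Request:
send_rows(
  commands=[
    {"delta_pos": [0, 0, -1.2], "yaw": 0},
    {"delta_pos": [0, 0, -1], "yaw": 0},
    {"delta_pos": [0, 0, -0.5], "yaw": 0},
    {"delta_pos": [0, 0, -0.3], "yaw": 0},
    {"delta_pos": [0, 0, 0], "yaw": 0},
  ],
)

```text
t: 8.3
tcp_pos: [0.4247, 0.1815, 0.0232]
tool_rot: [0.032, 0.999, 0.002, 0.004]
force: [-0.1, -0.4, -3.9]
finger_gap: 0.502
```

Request:
send_rows(
  commands=[
    {"delta_pos": [0, 0, -0.2], "yaw": 0},
    {"delta_pos": [0, 0, -0.1], "yaw": 0},
    {"delta_pos": [0, 0, 0], "yaw": 0},
  ],
)

```text
t: 8.68
tcp_pos: [0.425, 0.1815, 0.0212]
tool_rot: [0.032, 0.999, 0.002, 0.005]
force: [-0.9, -0.3, -3.6]
finger_gap: 0.505
```

Request:
send_rows(
  commands=[
    {"delta_pos": [0, 0, -0.1], "yaw": 0},
    {"delta_pos": [0, 0, 0], "yaw": 0},
  ],
)

```text
t: 8.93
tcp_pos: [0.425, 0.1815, 0.0212]
tool_rot: [0.032, 0.999, 0.002, 0.005]
force: [-0.6, -0.7, -1.5]
finger_gap: 0.503
```

Request:
send_rows(
  commands=[
    {"delta_pos": [0, 0, 0], "yaw": 0},
    {"delta_pos": [0, 0, 0], "yaw": 0},
    {"delta_pos": [0, 0, 0], "yaw": 0},
    {"delta_pos": [0, 0, 0], "yaw": 0},
    {"delta_pos": [0, 0, 2], "yaw": 0},
    {"delta_pos": [0, 0, 4], "yaw": 0},
    {"delta_pos": [0, 0, 5], "yaw": 0},
    {"delta_pos": [0, 0, 3], "yaw": 0},
  ],
  grip=-1,
)

```text
t: 9.93
tcp_pos: [0.4243, 0.1812, 0.1624]
tool_rot: [0.032, 0.999, 0.002, 0.003]
force: [0.7, -0.5, -1.1]
finger_gap: 1.0
```

Request:
send_rows(
  commands=[
    {"delta_pos": [0.5, -3.5, 1], "yaw": 0},
    {"delta_pos": [0.8, -5.5, 0], "yaw": 0},
    {"delta_pos": [0.8, -5.5, 0], "yaw": 0},
    {"delta_pos": [0.8, -5.5, 0], "yaw": 0},
    {"delta_pos": [0.5, -3.5, 0], "yaw": 0},
    {"delta_pos": [0.3, -2, 0], "yaw": 0},
    {"delta_pos": [0, 0, 0], "yaw": 0},
    {"delta_pos": [0, 0, 0], "yaw": 0},
  ],
)

```text
t: 10.92
tcp_pos: [0.4633, -0.0807, 0.1763]
tool_rot: [0.031, 0.999, 0.002, 0.009]
force: [0.4, 0.5, -0.4]
finger_gap: 0.997
```

Run:
```python
from h import *
K,W=cam("wrist");s=manip.sense();im=manip.snapshot("wrist");np.savez("w4.npz",K=K,W=W)
sc=manip.snapshot("scene");im0=im.copy();im[280:420,:160]=cv2.resize(sc[170:310,320:480],(160,140))
cv2.imwrite("pics/w4.png",im)
print(s["tcp_pos"],s["tool_rot"],proj(K,W,[.463,-.0945,.04]))
```

```text
[ 0.46333966 -0.08069398  0.17632265] [0.03071492 0.99948544 0.00194676 0.00903641] [259.49852756 199.53819814]
```

View pics/w4.png

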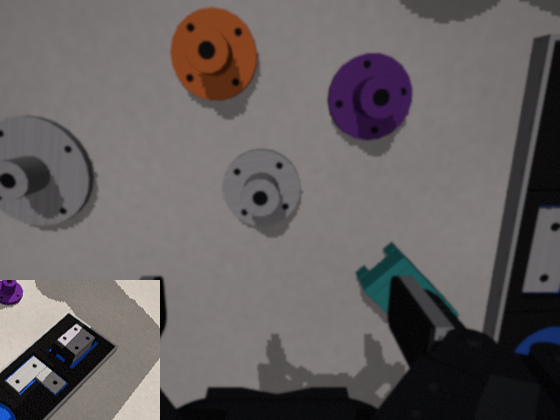

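The hub bore is at (260,198), against a prediction of (259.5,199.5), so the flange position holds. The inset shows the carriage sitting in its pocket.

Request:
send_rows(
  commands=[
    {"delta_pos": [0, -0.7, -2], "yaw": 0},
    {"delta_pos": [0, -0.5, -4], "yaw": 0},
    {"delta_pos": [0, 0, -4], "yaw": 0},
    {"delta_pos": [0, 0, -2], "yaw": 0},
    {"delta_pos": [0, 0, 0], "yaw": 0},
    {"delta_pos": [0, 0, 0], "yaw": 0},
  ],
)

```text
t: 11.78
tcp_pos: [0.4647, -0.087, 0.0552]
tool_rot: [0.025, 1.0, 0.001, 0.011]
force: [-0.6, -0.3, -0.3]
finger_gap: 1.004
```

Request:
send_rows(
  commands=[
    {"delta_pos": [-0.1, -0.7, 0], "yaw": 0},
    {"delta_pos": [0, 0, -1], "yaw": 0},
    {"delta_pos": [0, 0, -1], "yaw": 0},
    {"delta_pos": [0, 0, -0.8], "yaw": 0},
    {"delta_pos": [0, 0, -0.5], "yaw": 0},
    {"delta_pos": [0, 0, 0], "yaw": 0},
  ],
)

```text
t: 12.52
tcp_pos: [0.465, -0.0949, 0.022]
tool_rot: [0.025, 1.0, 0.0, 0.013]
force: [-0.2, 0.2, 0.3]
finger_gap: 0.999
```

Request:
send_rows(
  commands=[
    {"delta_pos": [-0.15, 0, -0.6], "yaw": 0},
    {"delta_pos": [0, 0, 0], "yaw": 0},
    {"delta_pos": [0, 0, 0], "yaw": 0},
  ],
)

```text
t: 12.9
tcp_pos: [0.4634, -0.0949, 0.0156]
tool_rot: [0.025, 1.0, 0.0, 0.013]
force: [0.3, 0.3, 0.0]
finger_gap: 1.002
```

Request:
send_rows(
  commands=[
    {"delta_pos": [0, 0, 0], "yaw": 0},
    {"delta_pos": [0, 0, 0], "yaw": 0},
    {"delta_pos": [0, 0, 0], "yaw": 0},
    {"delta_pos": [0, 0, 0], "yaw": 0},
    {"delta_pos": [0, 0, 0], "yaw": 0},
    {"delta_pos": [0, 0, 0], "yaw": 0},
    {"delta_pos": [0, 0, 0], "yaw": 0},
  ],
  grip=1,
  force=40,
)

```text
t: 13.78
tcp_pos: [0.4637, -0.0949, 0.0163]
tool_rot: [0.025, 1.0, 0.0, 0.014]
force: [-0.7, -0.6, 1.6]
finger_gap: 0.335
```

Request:
send_rows(
  commands=[
    {"delta_pos": [0, 0, 2], "yaw": 0},
    {"delta_pos": [0, 0, 4], "yaw": 0},
    {"delta_pos": [0, 0, 4], "yaw": 0},
    {"delta_pos": [1.5, 2.2, 0], "yaw": 0},
    {"delta_pos": [3, 4.2, 0], "yaw": 0},
    {"delta_pos": [3, 4.2, 0], "yaw": 0},
    {"delta_pos": [3, 4.2, 0], "yaw": 0},
    {"delta_pos": [2, 3, 0], "yaw": 0},
    {"delta_pos": [1, 1.5, 0], "yaw": 0},
    {"delta_pos": [0, 0, 0], "yaw": 0},
  ],
)

```text
t: 15.02
tcp_pos: [0.5991, 0.1035, 0.116]
tool_rot: [0.026, 1.0, 0.0, 0.011]
force: [0.4, -0.1, -1.2]
finger_gap: 0.334
```

Run:
```python
from h import *
K,W=cam("wrist");s=manip.sense();im=manip.snapshot("wrist");np.savez("w5.npz",K=K,W=W);cv2.imwrite("pics/w5.png",im)
print(s["tcp_pos"],s["tool_rot"],s["force"],s["finger_gap"])
b,g,r=[im[...,i].astype(int) for i in range(3)]
m=((b-r>50)&(b-g>30)).astype(np.uint8)
cs,_=cv2.findContours(m,0,1)
for c in cs:
    if cv2.contourArea(c)>800:
        P=np.array([ray(K,W,u,v,.01)[:2] for u,v in c[:,0]],np.float32);print(cv2.contourArea(c),c[:,0].min(0),c[:,0].max(0),cv2.fitEllipse(P))
im=manip.snapshot("top");b,g,r=[im[...,i].astype(int) for i in range(3)]
m=((b>100)&(b-r>70)&(b-g>40)).astype(np.uint8);cv2.imwrite("pics/t5.png",im)
```

```text
[0.59906482 0.10346273 0.11595168] [2.62489955e-02 9.99597577e-01 2.45524418e-04 1.07523685e-02] [ 0.4293574  -0.07280865 -1.24043044] 0.33447819543606405
6176.5 [343 216] [428 314] ((0.6441220045089722, 0.17867876589298248), (0.05787305161356926, 0.0797157734632492), 102.43940734863281)
14585.0 [318  28] [464 171] ((0.524884819984436, 0.16910013556480408), (0.08051516860723495, 0.10683763772249222), 42.4282112121582)
```

View pics/w5.png

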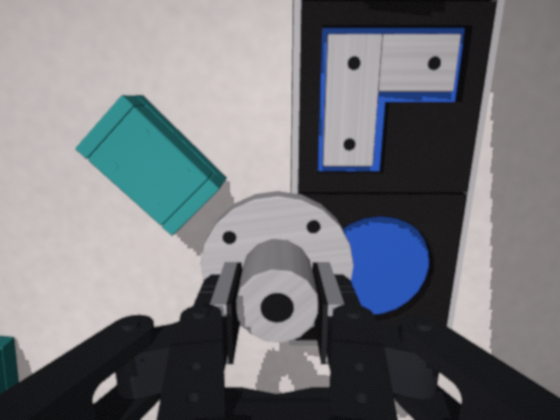

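The flange is held hub up, and the round pocket is visible around (385,265). I fit its circle by known radius.

Run:
```python
from h import *
from scipy.optimize import least_squares as ls
d=np.load("w5.npz");K,W=d["K"],d["W"];im=cv2.imread("pics/w5.png");C=np.linalg.inv(W)[:3,3];print(C)
b,g,r=[im[...,i].astype(int) for i in range(3)]
m=((b-r>50)&(b-g>30)).astype(np.uint8);m[:200]=0
c=max(cv2.findContours(m,0,1)[0],key=cv2.contourArea)[:,0]
c=np.array([p for p in c if p[0]>372 and p[1]<312])
A=np.array([ray(K,W,u,v,.01)[:2] for u,v in c]);B=np.array([ray(K,W,u,v,.02)[:2] for u,v in c])
# visible region = intersection of floor circle and rim circle seen by camera
def f(p):
    da=np.hypot(*(A-p[:2]).T)-.04; db=np.hypot(*(B-p[:2]).T)-.04
    return np.maximum(da,db)
o=ls(f,[.645,.172]);print(o.x,np.abs(o.fun).max(),len(c))
# top camera, same
K,W=cam("top");im=cv2.imread("pics/top0.png");b,g,r=[im[...,i].astype(int) for i in range(3)]
m=((b>90)&(b-r>60)&(b-g>30)).astype(np.uint8);m[220:]=0
c=max(cv2.findContours(m,0,1)[0],key=cv2.contourArea)[:,0]
A=np.array([ray(K,W,u,v,.01)[:2] for u,v in c]);B=np.array([ray(K,W,u,v,.02)[:2] for u,v in c]);o=ls(lambda p:f(p)+.001,[.645,.172]);print(o.x,np.abs(o.fun).max())
# flange hub in hand vs tcp
d=np.load("w5.npz");s=manip.sense()["tcp_pos"];print(s,ray(d["K"],d["W"],277,307,.116-.016+.04)-s)
```

```text
[0.5265069  0.10558173 0.25730557]
[0.64482947 0.16896473] 0.000660374233872281 137
[0.64718925 0.16945457] 0.00396637847984667
[0.59799528 0.10215614 0.11591453] [-1.15942458e-03  7.72225767e-05  2.40854746e-02]
```

Request:
send_rows(
  commands=[
    {"delta_pos": [1.5, 2, 0], "yaw": 0},
    {"delta_pos": [1.7, 2.3, 0], "yaw": 0},
    {"delta_pos": [1, 1.5, -1], "yaw": 0},
    {"delta_pos": [0.3, 0.5, -1], "yaw": 0},
    {"delta_pos": [0, 0, -1], "yaw": 0},
    {"delta_pos": [0, 0, 0], "yaw": 0},
    {"delta_pos": [0, 0, 0], "yaw": 0},
  ],
)

```text
t: 16.0
tcp_pos: [0.6375, 0.1576, 0.0815]
tool_rot: [0.032, 0.999, -0.002, 0.004]
force: [-1.0, 0.7, -0.7]
finger_gap: 0.332
```

Request:
send_rows(
  commands=[
    {"delta_pos": [0.5, 0.6, -0.5], "yaw": 0},
    {"delta_pos": [0.3, 0.4, -1], "yaw": 0},
    {"delta_pos": [0, 0, -1], "yaw": 0},
    {"delta_pos": [0, 0, 0], "yaw": 0},
    {"delta_pos": [0, 0, 0], "yaw": 0},
  ],
)

```text
t: 16.62
tcp_pos: [0.6462, 0.1681, 0.055]
tool_rot: [0.032, 0.999, -0.002, 0.004]
force: [-0.1, 0.8, -1.2]
finger_gap: 0.336
```

Request:
send_rows(
  commands=[
    {"delta_pos": [0, 0.1, -0.9], "yaw": 0},
    {"delta_pos": [0, 0, -0.9], "yaw": 0},
    {"delta_pos": [0, 0, -0.6], "yaw": 0},
    {"delta_pos": [0, 0, 0], "yaw": 0},
    {"delta_pos": [0, 0, 0], "yaw": 0},
  ],
)

```text
t: 17.25
tcp_pos: [0.6461, 0.169, 0.0293]
tool_rot: [0.032, 0.999, -0.002, 0.004]
force: [0.5, 0.8, -1.3]
finger_gap: 0.335
```

Run:
```python
from h import *
im=manip.snapshot("wrist");sc=manip.snapshot("scene")
c=cv2.resize(sc[230:370,250:390],(420,420),interpolation=2)
cv2.imwrite("pics/w6.png",np.hstack([im[:,90:470],c]))
```

```text
(no output)
```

View pics/w6.png

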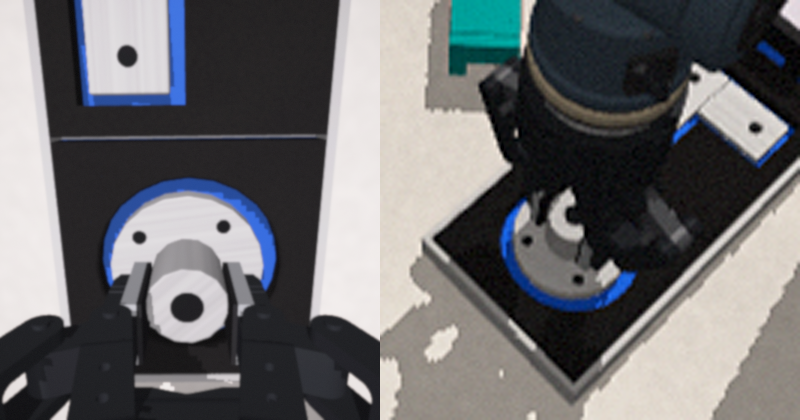

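The disc is inside the round pocket with blue visible all round it. I lower the last 3 mm and release.

Request:
send_rows(
  commands=[
    {"delta_pos": [0, 0, -0.2], "yaw": 0},
    {"delta_pos": [0, 0, -0.1], "yaw": 0},
    {"delta_pos": [0, 0, 0], "yaw": 0},
  ],
)

```text
t: 17.73
tcp_pos: [0.6466, 0.1691, 0.027]
tool_rot: [0.032, 0.999, -0.002, 0.005]
force: [0.3, 0.7, -1.5]
finger_gap: 0.333
```

Request:
send_rows(
  commands=[
    {"delta_pos": [0, 0, 0], "yaw": 0},
    {"delta_pos": [0, 0, 0], "yaw": 0},
    {"delta_pos": [0, 0, 0], "yaw": 0},
    {"delta_pos": [0, 0, 0], "yaw": 0},
    {"delta_pos": [0, 0, 0], "yaw": 0},
    {"delta_pos": [0, 0, 2], "yaw": 0},
    {"delta_pos": [0, 0, 4], "yaw": 0},
    {"delta_pos": [0, 0, 4], "yaw": 0},
    {"delta_pos": [0, 0, 4], "yaw": 0},
    {"delta_pos": [0, 0, 2], "yaw": 0},
  ],
  grip=-1,
)

```text
t: 18.98
tcp_pos: [0.6465, 0.169, 0.1966]
tool_rot: [0.032, 0.999, -0.002, 0.006]
force: [0.7, -0.6, -1.2]
finger_gap: 1.002
```

Request:
send_rows(
  commands=[
    {"delta_pos": [-1, -3, 0], "yaw": 0},
    {"delta_pos": [-1, -5, 0], "yaw": 0},
    {"delta_pos": [-1, -5, 0], "yaw": 0},
    {"delta_pos": [-1, -5, 0], "yaw": 0},
    {"delta_pos": [0, -3, 0], "yaw": 0},
    {"delta_pos": [0, 0, 0], "yaw": 0},
    {"delta_pos": [0, 0, 0], "yaw": 0},
  ],
)

```text
t: 19.85
tcp_pos: [0.6086, -0.0452, 0.2118]
tool_rot: [0.031, 0.999, -0.002, 0.017]
force: [-0.2, -0.6, -0.2]
finger_gap: 0.998
```

Run:
```python
from h import *
t=manip.snapshot("top");sc=manip.snapshot("scene")
a=cv2.resize(t[130:320,130:220],(284,600),interpolation=2);c=cv2.resize(sc[190:370,250:450],(500,450),interpolation=2)
o=np.zeros((600,784,3),np.uint8);o[:,:284]=a;o[:450,284:]=c;cv2.imwrite("pics/f.png",o);print(manip.sense()["t"])
```

```text
19.95
```

View pics/f.png

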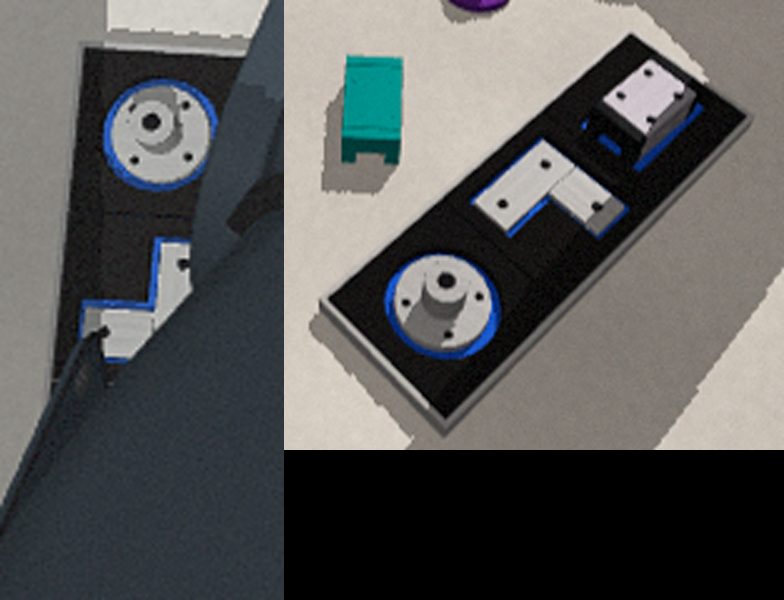

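Both parts sit flat in their pockets with a blue margin visible, the flange hub up, and the arm is well clear.

```bash
python3 -c "
from station import manip;print(manip.sign_off())"
```

```text
the job is handed in; nothing more can be done
None
```

The short carriage is in the rectangular pocket and the small flange is in the round pocket, hub up. I handed the job in at about 20 s of the 58 s allowed; no verdict was reported.

- **Last check:** in the final scene picture both parts look flat on their pocket floors, with blue floor visible around them. The L bracket was still in its place. The arm hid the rectangular pocket from the top camera, so the carriage was checked in the scene view only. The other look-alikes were not re-checked after the moves.
- **Forces:** the readings at the end of each move stayed under 5 N.
- **Disagreements:** the wrist and top cameras differed by about 2–4 mm along x on the pocket centres. I aimed in between, inside the 7 mm clearance. The tool also drifted to a tilt of about 1.5° during the flange grasp; it was mostly gone by the time I placed the flange.

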